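# Bring the inspection lamp in by one hole

## Task

The inspection lamp on the lab bench reaches out too far past the vial rack. Shorten its telescoping boom by one hole: press the spring button on top of the boom flush, and slide the outer tube with the lamp head towards the column until the button springs fully out of the next hole. Leave the other things on the bench where they stand.

Things in the scene. Friction and masses are not known exactly. Their poses are not given: they have to be found in the camera images.
- lamp_stand: Inspection lamp's fixed part, screwed to the bench: base plate, steel column (origin on its axis at bench level), grey clamp head 50 mm square (top of its cap 226 mm above the bench) and a level steel inner tube, 25 mm square, leaving the clamp along the stand's own +x. It never moves. The spring button sits in the inner tube, 155 mm along +x from the column's axis.
- button_top (a point): Crown of the spring snap button: steel dome, 16 mm across, coming up through the first hole in the outer tube's top and standing 8 mm proud of it (crown 213 mm, tube's top 205 mm above the bench). Being part of the inner tube, it only goes straight down and up. Its spring needs 4 N to start, 7.5 N when flush.
- snap_button (a joint): How far the button is pressed, m: 0 fully out, 0.008 flush with the outer tube's top, 0.010 wholly under its 2 mm wall. When it is about flush and the tube is pushed, the hole's edge rides over the dome and then holds it down; pressed only part-way, the tube jams or stays locked. At the next hole it springs out by itself and locks.
- boom_sleeve (a joint): How far the outer tube, with collar and lamp head, is slid towards the column, m: 0 button in the first hole (start), 0.040 in the next hole, 0.080 in the last; play 0.75 mm either way. Sliding takes 2 N, and some 10 N more while the hole's edge rides over the flush button.
- collar_face (a point): Moves with the outer tube. Collar: black block, 44 mm square, 20 mm long, round the outer tube's mouth on the column side. Point: foot of its shoulder, on the face that looks away from the column, mid-width, level with the tube's top. Shoulder 7 mm high, 14 mm from the first hole's centre: a finger on the button can also push it to -x. Axes as the stand's. 96 mm of bare inner tube separate collar and clamp.
- next_hole (a point): Moves with the outer tube: centre of its second hole, on its top face. The outer tube is aluminium, 30 mm square, level, with three 17.5 mm round holes along its top, 40 mm apart; the button stands in the one nearest the collar. The white lamp head (75 x 170 x 22 mm) hangs on the tube's far end, 195 mm from the first hole, 152 mm above the bench.
- vial_rack: loose white rack of amber and clear sample vials, 90 x 140 x 40 mm high, standing below the lamp head; origin at the centre of its underside. Bystander
- tip_box: loose blue pipette-tip box with a pale lid, 84 x 122 x 80 mm high; origin at the centre of its underside. Bystander
- amber_bottle: loose brown glass bottle, 80 mm across, 150 mm high; origin at the centre of its underside. Bystander
- beaker: loose open glass beaker, 76 mm across, 85 mm high; origin at the centre of its underside. Bystander
- jar: loose white screw-top jar, 70 mm across, 85 mm high; origin at the centre of its underside. Bystander
- filter_carton: loose cardboard carton, 105 x 150 x 45 mm high; origin at the centre of its underside. Bystander
- wash_bottle: loose white wash bottle, 66 mm across, 183 mm high; origin at the centre of its underside. Bystander
- logbook: loose blue logbook lying flat, 150 x 105 x 12 mm; origin at the centre of its underside. Bystander

How it is judged:
On the way:
1. the button is pressed flush (within 2 mm) while the tube is still at its first hole (value of joint snap_button above 0.006 m and value of joint boom_sleeve between -0.006 and 0.006 m), for 0.04 s.
At the end, for the whole second after the job is handed in: The outer tube has been slid 40 mm (within 3 mm) towards the column and is at rest, and the button stands out of the next hole (no more than 2 mm short of fully out) (value of joint boom_sleeve between 0.037 and 0.043 m and value of joint snap_button below 0.002 m and velocity of joint boom_sleeve between -0.005 and 0.005 m/s); the robot touches nothing.
It fails at once if a bystander on the bench is moved more than 25 mm (distance of any of vial_rack, tip_box, amber_bottle, beaker, jar, filter_carton, wash_bottle, logbook from where it was at the start of the episode above 0.025 m).
It also fails if it takes over 38 s, if anything falls off the work surface, if the arm or the gripper's body presses on something with over 40 N, if the wrist force passes 120 N, or if a joint passes its speed limit or range.

## Robot

A 6-joint arm with a two-finger parallel gripper is mounted at the origin on the work surface. World frame = base frame: x ahead of the robot, y to its left, z up, the work surface at z = 0. Lengths are in m, angles in rad, forces in N, time in s.
With the tool pointing down it reaches from about 0.35 to 0.775 m from the base axis. Payload 5.5 kg.
Tool frame: the origin (TCP) lies midway between the tips of the shut fingers; the grasp point (between the pads) lies grasp_offset behind it (grasp_offset is the distance from the TCP to the grasp point, in m); z points along the fingers, y is the line along which they close (so a half turn about z gives the same grasp; the last joint's range is limited). The gripper opens to 85 mm and grips with 20 to 120 N. Pads are 22 mm wide; open, the fingers measure 114 mm over their backs; the gripper's body (76 mm by 85 mm) begins 54 mm behind the grasp point. The pads swing forward as they close: fully open they stand 13 mm farther back than shut.
Start: joints at [-1.476, 0.313, 0.046, 1.304, 0, 1.431], TCP at [0.134, -0.559, 0.231] pointing down, gripper open.
Joint ranges: [-2.76, 2.76], [-0.86, 1.69], [-1.03, 1.26], [-2.2, 2.34], [-1.47, 1.5], [-3.14, 3.14]. Speed limits (rad/s): [2.57, 2.57, 3.14, 3.14, 3.14, 3.14].

## Interface

Orientations are given as a unit quaternion [w, x, y, z].
In Python, from workcell import * gives the robot as it stands.
- The arm moves only by the tool step_arm, never from a script. Its argument "deltas" is a list of rows, each a list of 7 numbers: the shift along the world's x, y, z in mm, then the turn, a rotation vector about the world's x, y, z in degrees, then the gripper's target within -1 to 1 (fully open at 1, half-way at 0, shut at -1). A call has 1 to 5 rows; each row shifts and turns the commanded pose from where the row before left it; what a row does not reach is not made up. A row lasts 1/10 s, in which the tool goes at most 50 mm and 8.59 degrees, less where a joint would pass 70% of its speed; a pose out of reach is approached as far as the arm can. A call is refused whole if a number of a shift passes 50 or a number of a turn 8.59, either way. A call with a gripper value outside its range is refused whole. The fingers move at their own pace and stop on an object; "newtons" is the grip in N (left out, the last holds). Time passes only in rows, so rows that do not move let the fingers close. It gives the time, the measured TCP pose, the force, the opening and the grip force at its end, in the units of the state.
- get_state(): the state, without advancing time (a new reading comes with each control period).
- read_camera(name): name is "side" or "top" or "wrist"; returns a dict with "image" (480x640x3 uint8, red, green, blue), "z_map" (480x640 float32, m along the optical axis (not along the pixel's ray), 0 where there is no reading), "K" (3x3 intrinsics, pixels), "world_from_camera" (4x4, takes a point from camera to world coordinates). Camera axes: x right, y down, z forward; pixel columns grow to the right and rows downward; lengths in m; the calibration is good to about 2 mm. The wrist camera is an equidistant fisheye: a pixel r from the principal point sees the ray r / f radians off the axis. A picture is of the moment at which its call begins.
- hand_in(): hands the job in; it is judged then, once.
The state is a dict: "clock": time; "joint_pos": joint angles; "qvel": joint speeds; "tau": joint torques, N m; "tcp_pos": TCP position; "orientation": TCP orientation; "wrist_force": force on the tool from outside, world axes, zero at the start; "ft_torque": the same for the moment, N m; "finger_gap": finger opening in m; "grip_force": force on a finger pad.
Only numpy, scipy, OpenCV 4.12 (cv2) and the standard library are available. Lean on these libraries where they do the work, as an engineer would, in place of code of your own. Each camera call takes 0.05 s, during which the arm holds its last target. There are 200 camera calls.

## Working session

There is one attempt and no reset: what is moved stays moved. The work goes in short steps, Python scripts to look and compute and a tool call to move; the robot and the scene stay as the last step left them, time stands still between calls to the robot, and variables do not carry over. Pictures are saved under pics/ and viewed, at most 10 in all, crops included, and the job is handed in when it is done.

Besides the shell and the picture viewer there is one more tool, called after ">>>" by a JSON object that holds its "api" and its "payload". step_arm: Moves the arm, as the interface text tells. Its arguments: {"type":"object","properties":{"deltas":{"type":"array","items":{"type":"array","items":{"type":"number"}}},"newtons":{"type":"number"}},"required":["deltas"]}

```bash
mkdir -p pics
python3 - <<'E'
from workcell import *
import cv2,numpy as np
s=get_state();print({k:np.round(v,3).tolist() for k,v in s.items()})
for n in("top","side"):
    c=read_camera(n);cv2.imwrite(f"pics/{n}0.png",c["image"][:,:,::-1]);np.savez(f"{n}0.npz",**c)
    print(n,c["K"].tolist(),np.round(c["world_from_camera"],3).tolist())
E
```

```text
{'clock': 0.0, 'joint_pos': [-1.476, 0.314, 0.045, 1.304, -0.0, 1.431], 'qvel': [-0.001, -0.001, -0.001, -0.0, -0.002, 0.0], 'tau': [0.0, -48.063, 29.853, 0.019, -0.0, -0.0], 'tcp_pos': [0.134, -0.559, 0.23], 'orientation': [-0.001, 0.993, 0.117, 0.0], 'wrist_force': [0.144, -1.191, 1.006], 'ft_torque': [-0.049, 0.006, -0.004], 'grip_force': 0.0, 'finger_gap': 0.086}
top [[529.5895055025117, 0.0, 322.0251519796818], [0.0, 529.5895055025117, 232.5816570584641], [0.0, 0.0, 1.0]] [[-0.001, -0.987, 0.159, 0.368], [-1.0, 0.004, 0.019, 0.04], [-0.019, -0.159, -0.987, 1.517], [0.0, 0.0, 0.0, 1.0]]
side [[438.6735878171459, 0.0, 310.8409988082589], [0.0, 438.6735878171459, 234.86474267159514], [0.0, 0.0, 1.0]] [[-0.964, -0.147, 0.222, 0.327], [-0.266, 0.535, -0.802, 0.844], [-0.001, -0.832, -0.555, 0.719], [0.0, 0.0, 0.0, 1.0]]
```

View pics/top0.png

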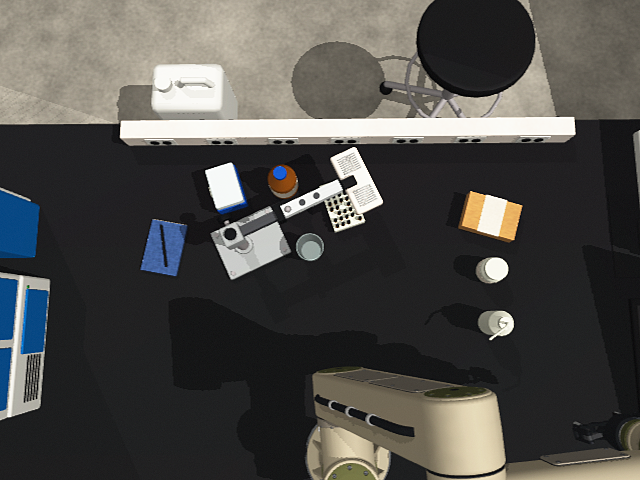

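View pics/side0.png

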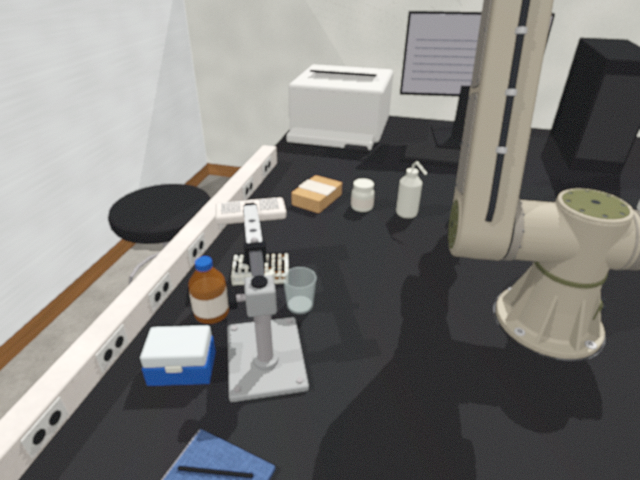

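The top view shows the clamp at about (231,233). The boom runs right and up to the lamp head at about (355,180), with the holes along (288,209)–(318,196). I'll zoom in on the boom.

```bash
cat > h.py <<'E'
import numpy as np,cv2
def onplane(c,u,v,z):
    K,T=c["K"],c["world_from_camera"]
    d=T[:3,:3]@np.array([(u-K[0,2])/K[0,0],(v-K[1,2])/K[1,1],1.]);o=T[:3,3]
    return o+d*(z-o[2])/d[2]
E
python3 - <<'E'
from h import *
c=dict(np.load("top0.npz"))
im=c["image"];cv2.imwrite("pics/crop0.png",cv2.resize(im[140:290,200:400,::-1],None,fx=4,fy=4,interpolation=cv2.INTER_CUBIC))
K,T=c["K"],c["world_from_camera"]
v,u=np.mgrid[0:480,0:640];z=c["z_map"]
P=np.stack([(u-K[0,2])/K[0,0]*z,(v-K[1,2])/K[1,1]*z,z],-1)@T[:3,:3].T+T[:3,3]
h=im.max(2);
m=(abs(P[...,2]-.205)<.006)&(u>270)&(u<345)&(v>170)&(v<225)&(h>120)
q=P[m];print(m.sum(),np.median(q[:,2]))
r=cv2.minAreaRect(q[:,:2].astype(np.float32)*1000);print(r,cv2.boxPoints(r))
for n,(a,b) in dict(clamp=(231,233)).items():print(n,onplane(c,a,b,.226))
E
```

```text
674 0.20522010437839389
((670.3428955078125, 89.81193542480469), (31.738981246948242, 167.13430786132812), 25.419301986694336) [[620.1394   158.4772  ]
 [691.88       7.523043]
 [720.5464    21.146667]
 [648.8058   172.10083 ]]
clamp [0.57568644 0.29037574 0.226     ]
```

View pics/crop0.png

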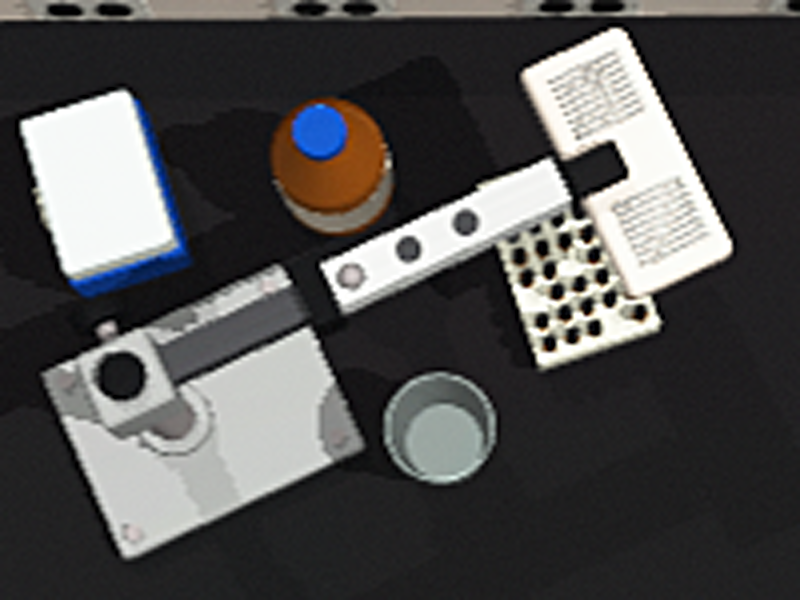

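The crop shows the button at (350,275) and the open holes at (408,249) and (465,222). The collar face is at about x=330 and the clamp cap at (120,375).

Run:
```python
from h import *
c=dict(np.load("top0.npz"))
f=lambda a,b,z:onplane(c,200+(a+.5)/4-.5,140+(b+.5)/4-.5,z)
B=f(350,275,.211);H=f(408,249,.204);G=f(465,222,.204);C=f(120,375,.226)
for p in(B,H,G,C):print(np.round(p*1000,1))
for a,b in((B,G),(C,G),(C,B)):
    d=(b-a)[:2];print(np.linalg.norm(d),np.degrees(np.arctan2(d[1],d[0])))
```

```text
[640.4 153.  211. ]
[658.5 116.9 204. ]
[675.8  80.7 204. ]
[574.8 293.8 226. ]
0.08047203787549734 -63.859463471801696
0.23578579988676956 -64.61670444691805
0.1553244310285957 -65.00901508466842
```

>>> {"api": "step_arm", "payload": {"deltas": [[0, 0, 35, 0, 0, 0, -1], [20, 30, 30, 0, 0, 5, -1], [25, 35, 0, 0, 0, 5, -1], [25, 35, 0, 0, 0, 5, -1], [25, 35, 0, 0, 0, 5, -1]], "newtons": 60}}

```text
clock: 0.6
tcp_pos: [0.2293, -0.4229, 0.2961]
orientation: [-0.0, 0.957, 0.289, 0.0]
wrist_force: [0.6, -0.1, -0.1]
finger_gap: 0.0122
grip_force: 0.0
```

>>> {"api": "step_arm", "payload": {"deltas": [[26, 36, 0, 0, 0, 5, -1], [26, 36, 0, 0, 0, 5, -1], [26, 36, 0, 0, 0, 5, -1], [26, 36, 0, 0, 0, 5, -1], [26, 36, 0, 0, 0, 5, -1]]}}

```text
clock: 1.1
tcp_pos: [0.3593, -0.2425, 0.2961]
orientation: [-0.0, 0.872, 0.49, -0.0]
wrist_force: [1.0, 0.1, 0.6]
finger_gap: -0.0002
grip_force: 0.0
```

>>> {"api": "step_arm", "payload": {"deltas": [[26, 36, 0, 0, 0, 5, -1], [26, 36, 0, 0, 0, 5, -1], [26, 36, 0, 0, 0, 5, -1], [26, 36, 0, 0, 0, 5, -1], [26, 36, 0, 0, 0, 5, -1]]}}

```text
clock: 1.6
tcp_pos: [0.4893, -0.0624, 0.2961]
orientation: [-0.0, 0.745, 0.667, -0.0]
wrist_force: [0.5, -0.5, -0.1]
finger_gap: -0.0003
grip_force: 0.0
```

>>> {"api": "step_arm", "payload": {"deltas": [[26, 36, 0, 0, 0, 5, -1], [26, 36, 0, 0, 0, 5, -1], [26, 36, 0, 0, 0, 5, -1], [26, 36, 0, 0, 0, 5, -1], [26, 36, 0, 0, 0, 6, -1]]}}

```text
clock: 2.1
tcp_pos: [0.6194, 0.1175, 0.2958]
orientation: [-0.0, 0.576, 0.818, -0.0]
wrist_force: [-0.6, 0.3, -0.0]
finger_gap: 0.0004
grip_force: 0.0
```

>>> {"api": "step_arm", "payload": {"deltas": [[0, 0, 0, 0, 0, 5, -1], [0, 0, 0, 0, 0, 0, -1]]}}

```text
clock: 2.3
tcp_pos: [0.6188, 0.117, 0.2946]
orientation: [-0.001, 0.54, 0.841, -0.001]
wrist_force: [0.0, -0.6, -0.1]
finger_gap: -0.0002
grip_force: 0.0
```

Run:
```python
from workcell import *
import cv2,numpy as np
s=get_state();print({k:np.round(s[k],4).tolist() for k in("clock","tcp_pos","orientation","finger_gap","joint_pos","wrist_force")})
c=read_camera("wrist");np.savez("w1.npz",**c)
print(c["K"].tolist(),np.round(c["world_from_camera"],4).tolist())
cv2.imwrite("pics/w1.png",c["image"][:,:,::-1])
```

```text
{'clock': 2.3, 'tcp_pos': [0.6188, 0.117, 0.2946], 'orientation': [-0.001, 0.5403, 0.8415, -0.0008], 'finger_gap': -0.0002, 'joint_pos': [0.0596, 0.4247, 0.3617, 1.5103, -0.0002, 1.2012], 'wrist_force': [0.0271, -0.5643, -0.149]}
[[371.64829954431775, 0.0, 316.5444633390436], [0.0, 371.64829954431775, 238.29409385609657], [0.0, 0.0, 1.0]] [[0.9097, 0.3944, 0.1298, 0.5845], [0.4152, -0.863, -0.288, 0.1906], [-0.0015, 0.3159, -0.9488, 0.4367], [0.0, 0.0, 0.0, 1.0]]
```

View pics/w1.png

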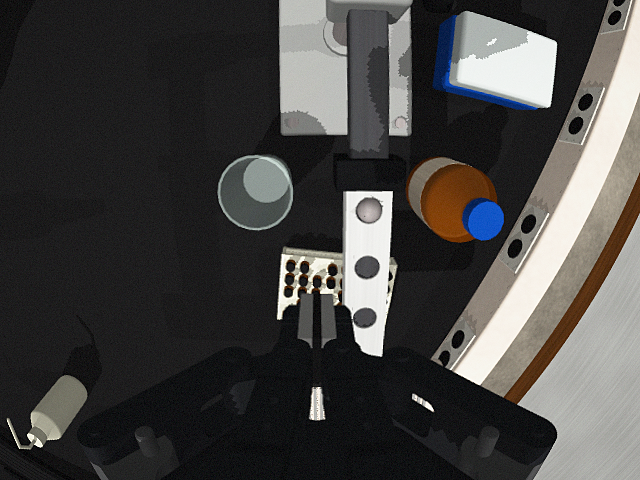

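The wrist view shows the button at (369,210), the holes at (367,267) and (364,318), and the collar shoulder at row ~190. The fingertips are at about (317,296).

```bash
cat >> h.py <<'E'
def fish(c,u,v,z):
    K,T=c["K"],c["world_from_camera"]
    x,y=(u-K[0,2])/K[0,0],(v-K[1,2])/K[1,1];t=np.hypot(x,y)
    d=T[:3,:3]@np.array([x/t*np.sin(t),y/t*np.sin(t),np.cos(t)]);o=T[:3,3]
    return o+d*(z-o[2])/d[2]
E
python3 - <<'E'
from h import *
c=dict(np.load("w1.npz"));im=c["image"].astype(int)
print(im[205:330:3,368].sum(1)//3); print(im[285,330:400].sum(1)//3); print(im[240,335:400].sum(1)//3)
pts={n:fish(c,*p) for n,p in dict(B=(369.5,210,.210),H=(367,267,.204),G=(364,318,.204),S=(368,191,.205),tip=(317,296,.2946)).items()}
for n in pts:print(n,np.round(pts[n]*1000,1))
d=(pts["G"]-pts["B"])[:2];print(np.linalg.norm(d),np.degrees(np.arctan2(d[1],d[0])))
for r in(225,245,285):
    l=im[r,320:420].sum(1)/3
    e=np.where(l>150)[0]+320;a,b=fish(c,e[0]-.5,r,.205),fish(c,e[-1]+.5,r,.205);print(r,e[0],e[-1],np.round((a+b)*500,1),np.linalg.norm(a-b)*1000)
E
```

```text
[153 177 183 196 188 170 115 238 236 236 236 237 237 236 237 236 239  98
  84  83  83  76  76  84  51 240 238 236 237 237 234 238 236 235 217  75
  79  75  78  78  54 229]
[ 18  33   9  15   1  79 157 153 147 163  36   0 131 141 150 220 245 238
 231 234 236 237 235 236 235 237 238 237 237 237 239 235 236 236 234 235
 234 236 236 237 235 234 236 235 237 239 234 236 237 239 239 237 239 240
 238 237 244 219 106 138 186 198 186  77   0  13  28  33  34  30]
[ 24  18  19  20  13  18   8  55 115 144 178 241 246 239 233 237 238 238
 239 238 237 239 239 240 240 242 241 240 239 238 238 236 236 233 238 238
 240 234 238 239 237 240 240 240 236 240 239 240 239 238 240 242 240 241
 255 160  41  13  17  26  15  24  18  23  16]
B [638.1 152.9 210. ]
H [656.3 115.5 204. ]
G [673.1  78.8 204. ]
S [632.8 162.8 205. ]
tip [614.9 123.8 294.6]
0.08192290584276213 -64.76717153072447
225 345 390 [642.8 142.5 205. ] 30.47565298925196
245 345 389 [648.8 130.  205. ] 30.33829615450766
285 322 392 [656.1 100.9 205. ] 49.72819519874178
```

>>> {"api": "step_arm", "payload": {"deltas": [[20, 35, 0, 0, 0, 0.5, -1], [0, 0, -40, 0, 0, 0, -1], [0, 0, -30, 0, 0, 0, -1], [0, 0, 0, 0, 0, 0, -1], [0, 0, 0, 0, 0, 0, -1]]}}

```text
clock: 2.85
tcp_pos: [0.6381, 0.1498, 0.2269]
orientation: [-0.0, 0.539, 0.843, -0.0]
wrist_force: [0.2, -0.1, 0.9]
finger_gap: -0.0001
grip_force: 0.0
```

Run:
```python
from workcell import *
import cv2,numpy as np
s=get_state();print({k:np.round(s[k],4).tolist() for k in("clock","tcp_pos","orientation","wrist_force")})
c=read_camera("wrist");np.savez("w2.npz",**c)
a=c["image"][120:320,230:410,::-1];b=read_camera("side")["image"][180:320,180:340,::-1]
a=cv2.resize(a,(540,600),interpolation=cv2.INTER_CUBIC)
cv2.imwrite("pics/w2.png",a);cv2.imwrite("pics/s2.png",cv2.resize(b,None,fx=4,fy=4))
```

```text
{'clock': 2.85, 'tcp_pos': [0.6381, 0.1498, 0.2269], 'orientation': [-0.0004, 0.5387, 0.8425, -0.0003], 'wrist_force': [0.2312, -0.1231, 0.9216]}
```

View pics/w2.png

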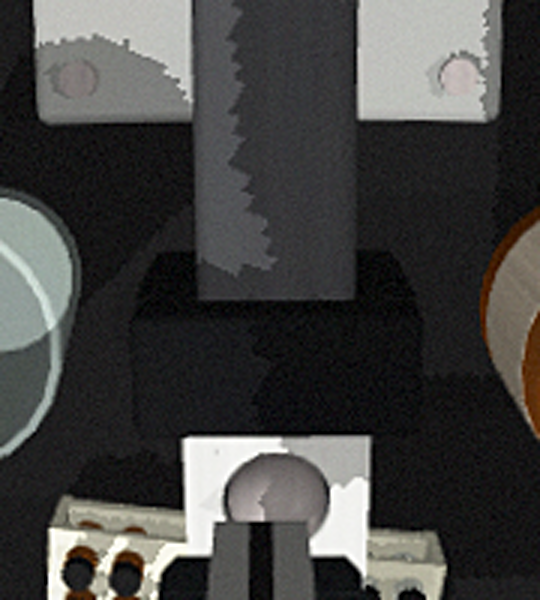

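The wrist crop shows the fingers hovering above the button, about 15 crop px (2 mm) to the left of its centre (277,500). The shoulder edge is at row 435, so the fingers have clearance to it. I'll correct the offset and descend.

>>> {"api": "step_arm", "payload": {"deltas": [[1, 2.5, -8, 0, 0, 0, -1], [0, 0, -4, 0, 0, 0, -1], [0, 0, 0, 0, 0, 0, -1]]}}

```text
clock: 3.25
tcp_pos: [0.6395, 0.1532, 0.2139]
orientation: [-0.0, 0.538, 0.843, -0.0]
wrist_force: [-0.1, 0.5, -0.4]
finger_gap: 0.0001
grip_force: 0.0
```

>>> {"api": "step_arm", "payload": {"deltas": [[0, 0, -3, 0, 0, 0, -1], [0, 0, -2, 0, 0, 0, -1], [0, 0, 0, 0, 0, 0, -1]]}}

```text
clock: 3.55
tcp_pos: [0.6399, 0.1533, 0.2099]
orientation: [0.0, 0.538, 0.843, 0.0]
wrist_force: [-1.9, -0.2, 4.3]
finger_gap: 0.0001
grip_force: 2.5
```

>>> {"api": "step_arm", "payload": {"deltas": [[0, 0, -2, 0, 0, 0, -1], [0, 0, -2, 0, 0, 0, -1], [0, 0, 0, 0, 0, 0, -1]]}}

```text
clock: 3.85
tcp_pos: [0.6399, 0.1533, 0.2062]
orientation: [0.001, 0.538, 0.843, 0.0]
wrist_force: [-1.8, 0.2, 6.2]
finger_gap: -0.0001
grip_force: 3.3
```

>>> {"api": "step_arm", "payload": {"deltas": [[0, 0, -1, 0, 0, 0, -1], [0, 0, 0, 0, 0, 0, -1]]}}

```text
clock: 4.05
tcp_pos: [0.6399, 0.1533, 0.2055]
orientation: [0.001, 0.538, 0.843, 0.0]
wrist_force: [-2.4, -1.1, 6.2]
finger_gap: 0.0
grip_force: 3.5
```

>>> {"api": "step_arm", "payload": {"deltas": [[0, 0, -0.5, 0, 0, 0, -1], [0, 0, 0, 0, 0, 0, -1]]}}

```text
clock: 4.25
tcp_pos: [0.64, 0.1533, 0.2051]
orientation: [0.001, 0.538, 0.843, 0.001]
wrist_force: [-2.6, -0.1, 7.2]
finger_gap: 0.0
grip_force: 3.6
```

>>> {"api": "step_arm", "payload": {"deltas": [[-0.9, 1.8, 0, 0, 0, 0, -1], [-0.9, 1.8, 0, 0, 0, 0, -1], [0, 0, 0, 0, 0, 0, -1]]}}

```text
clock: 4.55
tcp_pos: [0.6393, 0.1556, 0.2055]
orientation: [0.002, 0.538, 0.843, 0.0]
wrist_force: [1.5, -3.6, 6.3]
finger_gap: 0.0005
grip_force: 4.1
```

>>> {"api": "step_arm", "payload": {"deltas": [[-0.4, 0.9, -0.6, 0, 0, 0, -1], [-0.4, 0.9, 0, 0, 0, 0, -1], [0, 0, 0, 0, 0, 0, -1]]}}

```text
clock: 4.85
tcp_pos: [0.6389, 0.1569, 0.2052]
orientation: [0.003, 0.538, 0.843, 0.0]
wrist_force: [2.2, -6.3, 7.9]
finger_gap: -0.0002
grip_force: 4.4
```

>>> {"api": "step_arm", "payload": {"deltas": [[-0.4, 0.9, 0, 0, 0, 0, -1], [-0.4, 0.9, 0, 0, 0, 0, -1], [0, 0, 0, 0, 0, 0, -1]]}}

```text
clock: 5.15
tcp_pos: [0.6382, 0.1585, 0.2052]
orientation: [0.003, 0.538, 0.843, -0.0]
wrist_force: [1.5, -5.9, 8.6]
finger_gap: -0.0003
grip_force: 4.1
```

>>> {"api": "step_arm", "payload": {"deltas": [[-0.6, 1.3, 0, 0, 0, 0, -1], [-0.6, 1.3, 0, 0, 0, 0, -1], [0, 0, 0, 0, 0, 0, -1]]}}

```text
clock: 5.45
tcp_pos: [0.6372, 0.1607, 0.2051]
orientation: [0.003, 0.538, 0.843, -0.0]
wrist_force: [1.2, -6.6, 7.2]
finger_gap: 0.0001
grip_force: 4.5
```

>>> {"api": "step_arm", "payload": {"deltas": [[-0.6, 1.3, 0, 0, 0, 0, -1], [-0.6, 1.3, 0, 0, 0, 0, -1], [0, 0, 0, 0, 0, 0, -1]]}}

```text
clock: 5.75
tcp_pos: [0.637, 0.1612, 0.2051]
orientation: [0.005, 0.539, 0.842, -0.001]
wrist_force: [4.9, -13.1, 6.1]
finger_gap: 0.0002
grip_force: 7.7
```

Run:
```python
from workcell import *
import cv2,numpy as np
s=get_state();print({k:np.round(s[k],4).tolist() for k in("clock","tcp_pos","orientation","wrist_force")})
c=read_camera("wrist");np.savez("w3.npz",**c)
a=cv2.resize(c["image"][200:350,240:400,::-1],None,fx=4,fy=4,interpolation=cv2.INTER_CUBIC)
cv2.imwrite("pics/w3.png",np.clip(a*1.5,0,255).astype(np.uint8))
```

```text
{'clock': 5.75, 'tcp_pos': [0.637, 0.1612, 0.2051], 'orientation': [0.005, 0.5391, 0.8422, -0.0014], 'wrist_force': [4.8685, -13.0687, 6.145]}
```

View pics/w3.png

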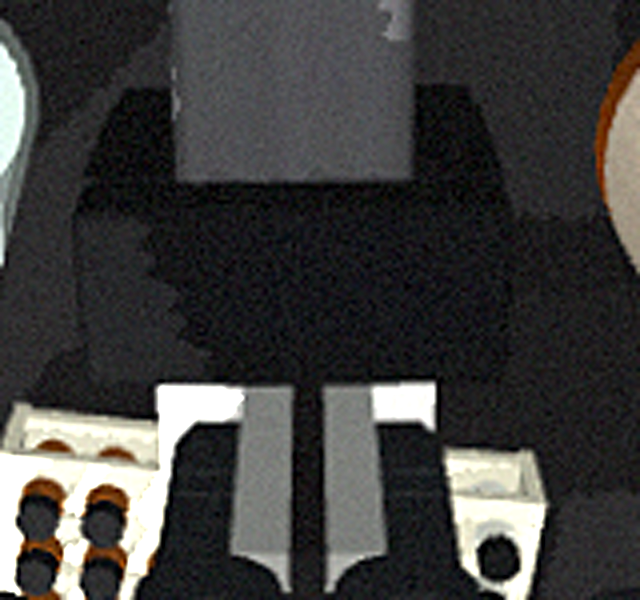

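The crop shows the fingertips touching the shoulder at row 383 and centred on the tube within about 1.5 mm. I'll check whether the collar has moved.

Run:
```python
from h import *
u=np.array([.428,-.904,0])
B=np.array([.639,.153,.205])
for f,cols in(("w1",(355,380)),("w2",(293,298)),("w3",(283,345))):
    c=dict(np.load(f+".npz"));g=c["image"].astype(int).sum(2)/3
    for q in cols:
        rows=range(170,320)
        for r in rows:
            if g[r,q]>120 and g[r-6:r-1,q].max()<60:
                p=fish(c,q,r-.5,.212);print(f,q,r,np.round(p*1000,1),"along",round((p-B)@u*1000,1));break
        # column-side lower edge of collar top (inner tube end)
```

```text
w1 355 191 [623.9 160.5 212. ] along -13.2
w1 380 191 [638.1 167.2 212. ] along -13.2
w2 293 265 [620.6 159.7 212. ] along -13.9
w2 298 266 [622.9 160.2 212. ] along -13.4
w3 283 296 [618.7 165.7 212. ] along -20.2
w3 345 296 [641.8 176.2 212. ] along -19.8
```

The tube has slid about 6.5 mm and the hole edge is now riding over the dome, so I'll keep pushing.

>>> {"api": "step_arm", "payload": {"deltas": [[-0.9, 1.8, 0, 0, 0, 0, -1], [-0.9, 1.8, 0, 0, 0, 0, -1], [0, 0, 0, 0, 0, 0, -1]]}}

```text
clock: 6.1
tcp_pos: [0.6339, 0.1676, 0.2051]
orientation: [0.002, 0.538, 0.843, 0.0]
wrist_force: [1.0, -4.1, 7.3]
finger_gap: 0.0
grip_force: 4.5
```

>>> {"api": "step_arm", "payload": {"deltas": [[-1.7, 3.6, 0.5, 0, 0, 0, -1], [-1.7, 3.6, 0.5, 0, 0, 0, -1], [-1.7, 3.6, 0, 0, 0, 0, -1], [-1.7, 3.6, 0, 0, 0, 0, -1], [0, 0, 0, 0, 0, 0, -1]]}}

```text
clock: 6.6
tcp_pos: [0.6265, 0.1832, 0.2051]
orientation: [0.001, 0.538, 0.843, 0.001]
wrist_force: [1.7, -1.5, 3.9]
finger_gap: 0.0003
grip_force: 2.4
```

>>> {"api": "step_arm", "payload": {"deltas": [[-0.9, 1.8, 0, 0, 0, 0, -1], [-0.9, 1.8, 0, 0, 0, 0, -1], [-0.4, 0.9, 0, 0, 0, 0, -1], [0, 0, 0, 0, 0, 0, -1]]}}

```text
clock: 7.0
tcp_pos: [0.623, 0.1901, 0.2049]
orientation: [-0.001, 0.537, 0.844, 0.002]
wrist_force: [0.3, 3.5, 6.6]
finger_gap: -0.0
grip_force: 3.1
```

>>> {"api": "step_arm", "payload": {"deltas": [[-0.2, 0.5, 0.7, 0, 0, 0, -1], [-0.2, 0.5, 0, 0, 0, 0, -1], [0, 0, 0, 0, 0, 0, -1]]}}

```text
clock: 7.3
tcp_pos: [0.6226, 0.19, 0.205]
orientation: [-0.0, 0.537, 0.843, 0.001]
wrist_force: [1.1, 3.5, 4.1]
finger_gap: -0.0002
grip_force: 2.1
```

>>> {"api": "step_arm", "payload": {"deltas": [[-0.2, 0.5, 0, 0, 0, 0, -1], [-0.2, 0.5, 0, 0, 0, 0, -1], [0, 0, 0, 0, 0, 0, -1]]}}

```text
clock: 7.6
tcp_pos: [0.6225, 0.1901, 0.205]
orientation: [0.0, 0.538, 0.843, 0.0]
wrist_force: [0.9, 0.6, 4.5]
finger_gap: -0.0002
grip_force: 2.1
```

>>> {"api": "step_arm", "payload": {"deltas": [[-0.4, 0.9, 0.5, 0, 0, 0, -1], [-0.4, 0.9, 0, 0, 0, 0, -1], [0, 0, 0, 0, 0, 0, -1]]}}

```text
clock: 7.9
tcp_pos: [0.6214, 0.1914, 0.2051]
orientation: [0.0, 0.538, 0.843, -0.001]
wrist_force: [1.4, -1.9, 1.7]
finger_gap: 0.0002
grip_force: 1.5
```

Run:
```python
from workcell import *
from h import *
c=read_camera("wrist");np.savez("w4.npz",**c)
u=np.array([.428,-.904,0]);B=np.array([.639,.153,.205])
g=c["image"].astype(int).sum(2)/3
for q in(281,283,285,343,346):
    for r in range(170,330):
        if g[r,q]>120 and g[r-6:r-1,q].max()<60:
            p=fish(c,q,r-.5,.212);print(q,r,"along",round((p-B)@u*1000,1));break
```

```text
283 296 along -54.0
285 296 along -54.0
343 296 along -53.8
346 296 along -53.8
```

The collar has moved about 40.5 mm. I'll lift up and look.

>>> {"api": "step_arm", "payload": {"deltas": [[0.8, -1.8, 5, 0, 0, 0, -1], [0, 0, 25, 0, 0, 0, -1], [0, 0, 40, 0, 0, 0, -1], [-20, -35, 20, 0, 0, 0, -1], [-20, -30, 0, 0, 0, 0, -1]]}}

```text
clock: 8.45
tcp_pos: [0.5832, 0.125, 0.2985]
orientation: [0.002, 0.537, 0.844, 0.001]
wrist_force: [1.2, -0.3, 0.2]
finger_gap: 0.0002
grip_force: 0.0
```

>>> {"api": "step_arm", "payload": {"deltas": [[-20, -30, 0, 0, 0, 0, -1], [0, 0, 0, 0, 0, 0, -1]]}}

```text
clock: 8.65
tcp_pos: [0.5596, 0.0927, 0.2959]
orientation: [-0.001, 0.539, 0.842, -0.001]
wrist_force: [0.0, -0.5, 0.3]
finger_gap: -0.0006
grip_force: 0.0
```

Run:
```python
from workcell import *
from h import *
c=read_camera("wrist");np.savez("w5.npz",**c);cv2.imwrite("pics/w5.png",c["image"][:,:,::-1])
print(get_state()["wrist_force"])
```

```text
[-0.25342003 -0.59286384  1.15471008]
```

View pics/w5.png

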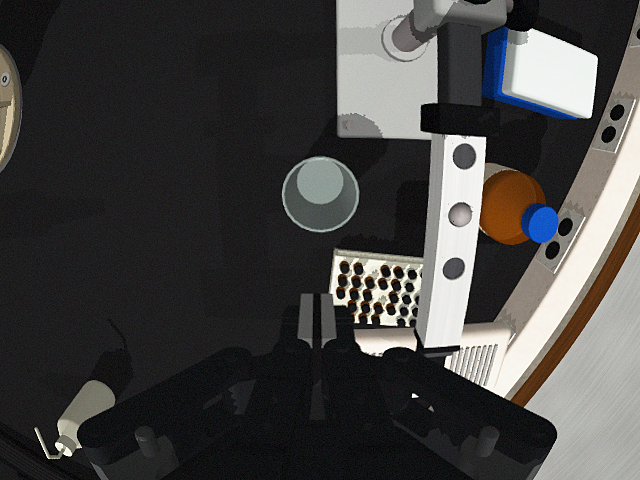

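The button's bright dome now fills the second hole at (460,214). The first hole at (464,156) and the third at (454,268) are empty. The gripper is clear of everything.

```bash
python3 -c "
from workcell import *
print(hand_in())"
```

```text
the job is handed in; nothing more can be done
None
```

The lamp boom is one hole shorter: the tube slid about 40 mm towards the column, the last wrist picture shows the button up in the second hole, nothing else on the bench was knocked, and the job is handed in (no verdict was returned).

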